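Load and level a sensor calibration plate

TASK

Get this fixture ready for zeroing a tilt sensor: put the sensor module from the bench into the shaped nest on the tilting plate, the way round that fits, so that it sits flat on the nest's floor, and turn the two wing knobs until the plate is level, with the level's steel ball resting inside its small ring. Leave the other things on the bench where they are.

Things in the scene. Friction and masses are not known exactly. Their poses are not given: they have to be found in the camera images.
- fixture: Dark steel base of the levelling fixture, 190 x 190 mm, fixed on the bench. Origin: centre of its underside, on the bench; x, y along its sides, z up. An aluminium plate above it stands on a ball pivot at (+70, +70) mm and on two screws with wing knobs: front knob at (-70, +70), side knob at (+70, -70) mm.
- plate: The tilting plate, 184 x 184 x 10 mm. Origin at the pivot ball, 36 mm above the bench; plate centre at (-70, -70) mm, top face at z = +21 mm in its own axes, which equal the fixture's when level. The front knob tilts it about the fixture's y axis only, the side knob about x only; up to 3.2 degrees off on each axis at the start, the front always low.
- front_knob_wing (a point): Middle of the front knob's upright wing bar: 46 mm long (point x), 13 thick (point y), 26 tall, from 92 to 118 mm above the bench (point at 105), over a 48 mm round flange. Turns about the vertical and keeps its height. Clockwise from above raises the plate at this knob, 0.0273 rad of tilt per rad of turn. Friction 0.12 N m; stays where left; stops 2.7 rad either side of level.
- side_knob_wing (a point): The same for the side knob, of equal size and thread: clockwise from above raises the plate at this knob, 0.0273 rad of tilt per rad of turn. It may start too high, too low or about right, and leans up to 3.2 degrees with the plate's tilt about y. On both knobs the direction of the wing itself says nothing about level.
- ball (a point): Centre of the 7 mm dark steel ball in the ball level, a round black dial 51 mm wide and 13 mm high on the plate towards the pivot corner. The ball rolls in a shallow dish to the low side, 10 mm per 0.1 rad of tilt, and settles in about a second.
- level_ring (a point): Centre of the small ring on the dial, inner diameter 9 mm; the ball rests here when the plate is level. Fixed to the plate.
- module: The loose sensor module lying flat on the bench, 24 mm wide (x), 66 long (y), 18 high, about 35 g. Origin: centre of its underside, z up. Grey box housing (24 mm wide, y -24 to +22 mm, 16 high) to grip across its width; at -y a narrower green terminal block (18 wide, 10 high, to y = -33); at +y a thin tab (24 wide, 3 thick, to y = +33).
- terminal_end (a point): Point on the module's underside below the narrow terminal block, at y = -30 mm in the module's axes.
- nest (a point): Centre of the floor of the shaped pocket in the grey block on the plate, 61 mm above the bench when level. Axes as the plate's. The seated module's origin lies here, x and y along these axes. The pocket is 1.75 mm larger than the module all round; walls 9 mm high, top 3 mm sloped as lead-in, open on both sides from y = -19 to +17 mm for the fingers.
- nest_narrow_end (a point): Point on the nest's floor, at y = -30 mm from its centre, where the pocket is 21.5 mm wide (elsewhere 27.5): the module's terminal_end point comes to lie here. Turned end for end the module does not go down.
- tape_measure: Yellow tape measure on the bench at the left, 36 x 72 x 62 mm; leave it.
- carton: Small white carton on the bench at the left, 61 x 85 x 45 mm; leave it.
- marker: Marker pen lying near the bench's front edge, 14 x 127 x 16 mm; leave it.
There are look-alikes about, which are no part of the job. Of the things that look like the module, take the one that is farthest to the robot's right at the start.

How it is judged (in metres and radians):
At the end, for the whole second after the job is handed in: The plate is at rest within 0.7 degrees (0.012 rad) of level, and the module rests flat in the nest (within 2 mm of its floor, 4 mm of its centre), terminal block in the narrow end, released (angle between plate's own z axis and vertical below 0.012 rad and horizontal distance between module and nest below 0.004 m and distance between terminal_end and nest_narrow_end below 0.005 m and z of module in the frame of nest between -0.002 and 0.002 m and angle between the z axis of module and the z axis of plate, either way round below 0.04 rad and linear speed of module below 0.03 m/s and angular speed of plate below 0.05 rad/s); the robot touches nothing.
It fails at once if the tape measure is shoved more than 30 mm (distance of tape_measure from where it was at the start of the episode above 0.03 m).
It fails at once if the carton is shoved more than 30 mm (distance of carton from where it was at the start of the episode above 0.03 m).
It fails at once if the marker is shoved more than 30 mm (distance of marker from where it was at the start of the episode above 0.03 m).
It also fails if it takes over 72 s, if anything falls off the work surface, if the arm or the gripper's body presses on something with over 40 N, if the wrist force passes 120 N, or if a joint passes its speed limit or range.

ROBOT

A 6-joint arm with a two-finger parallel gripper is mounted at the origin on a cart in front of the work surface, level with it; the furniture and walls round the work are solid. World frame = base frame: x ahead of the robot, y to its left, z up, the work surface at z = 0. Lengths are in m, angles in degrees, forces in N, time in s.
With the tool pointing down it reaches from about 0.35 to 0.775 m from the base axis. Payload 5.5 kg.
Tool frame: the origin (TCP) lies at the very end of the fingers, on their centre line; the grasp point (between the pads) lies 19 mm behind it; z points along the fingers, y is the line along which they close (so a half turn about z gives the same grasp; the last joint's range is limited). The gripper opens to 85 mm and grips with 20 to 120 N. Pads are 22 mm wide; open, the fingers measure 114 mm over their backs; the gripper's body (76 mm by 85 mm) begins 54 mm behind the grasp point. The pads swing forward as they close: fully open they stand 13 mm farther back than shut.
Start: joints at [-80.478, 17.945, 2.641, 74.691, 0, 82.002], TCP at [0.173, -0.548, 0.231] pointing down, gripper open.
Joint ranges: [-158.12, 158.12], [-49.38, 96.58], [-58.88, 72.47], [-126.05, 133.96], [-84.25, 85.87], [-180, 180]. Speed limits (degrees/s): [147.25, 147.25, 180, 180, 180, 180].

INTERFACE

Orientations are given as [roll, pitch, yaw] about the fixed x, y, z axes, in that order (R = Rz(yaw) Ry(pitch) Rx(roll)).
In Python, from bench import robot gives the robot as it stands. The module is installed in compiled form; this text tells all that it offers. Calls block until the motion is done:
- robot.move_pose(position, orientation): joint-space move of the TCP to a pose.
- robot.line_to(position, ori=None, rate=0.15): straight line of the TCP; ori=None keeps the orientation; rate is the mean speed in m/s.
- robot.move_joints(angles): joint-space move.
- robot.command_gripper(opening): finger opening in m; the grip force is fixed at half the most; returns when the fingers have stopped.
- robot.pause(seconds).
- robot.inverse_kinematics(position, orientation): joint angles nearest the present ones, or None.
- robot.camera(name): name is "side" or "top"; returns (picture, depth): 384x512x3 uint8, blue, green, red; 384x512 float32, m along the optical axis (not along the pixel's ray), 0 where there is no reading.
- robot.camera_model(name): a dict with "intrinsics" (3x3 intrinsics, pixels), "R" (3x3) and "t" (3): a world point X has camera coordinates R X + t. Camera axes: x right, y down, z forward; pixel columns grow to the right and rows downward; lengths in m; the calibration is good to about 2 mm. A picture is of the moment at which its call begins. camera_model takes no time and is no camera call.
A pose or a line that the arm cannot do raises robot.PlanningError and nothing moves.
- robot.sign_off(): hands the job in; it is judged then, once.
Readings, each from a call of its own:
- robot.current_time(): time.
- robot.current_joint_positions(): joint angles.
- robot.current_dq(): joint speeds.
- robot.current_joint_efforts(): joint torques, N m.
- robot.current_position(): TCP position.
- robot.current_orientation(): TCP orientation.
- robot.current_wrist_force(): force on the tool from outside, world axes, zero at the start.
- robot.current_ft_torque(): the same for the moment, N m.
- robot.current_finger_gap(): finger opening in m.
- robot.current_gripper_force(): force on a finger pad.
Only numpy, scipy, OpenCV 4.12 (cv2) and the standard library are available. Lean on these libraries where they do the work, as an engineer would, in place of code of your own. Each camera call takes 0.05 s, during which the arm holds its last target. There are 200 camera calls.

## Working session

There is one attempt and no reset: what is moved stays moved. The work goes in short steps, each a Python script; the robot and the scene stay as the last script left them, time stands still between calls to the robot, and variables do not carry over. Pictures are saved under pics/ and viewed, at most 10 in all, crops included, and the job is handed in when it is done.

```bash
mkdir -p pics
cat > h.py <<'E'
import numpy as np, cv2
from bench import robot
def shot(n):
    im,d=robot.camera(n); np.savez('/tmp/%s.npz'%n,im=im,d=d); return im,d
def load(n):
    z=np.load('/tmp/%s.npz'%n); return z['im'],z['d']
def pt(n,u,v,z):
    m=robot.camera_model(n);K,R,t=[np.array(m[k]) for k in('intrinsics','R','t')]
    r=R.T@np.linalg.solve(K,[u,v,1.]);c=-R.T@t
    return c+r*(z-c[2])/r[2]
def pd(n,u,v,d):
    m=robot.camera_model(n);K,R,t=[np.array(m[k]) for k in('intrinsics','R','t')]
    return R.T@(np.linalg.solve(K,[u,v,1.])*d-t)
def proj(n,X):
    m=robot.camera_model(n);K,R,t=[np.array(m[k]) for k in('intrinsics','R','t')]
    p=K@(R@np.array(X)+t);return p[:2]/p[2]
def cloud(n,d):
    m=robot.camera_model(n);K,R,t=[np.array(m[k]) for k in('intrinsics','R','t')]
    v,u=np.indices(d.shape);P=np.stack([u,v,np.ones_like(u)],-1)@np.linalg.inv(K).T*d[...,None]
    return (P-t)@R
E
python3 - <<'E'
from h import *
for n in('top','side'):
    im,d=shot(n);cv2.imwrite('pics/%s0.png'%n,cv2.resize(im,(800,600)))
    m=robot.camera_model(n);print(n,np.round(m['intrinsics'],1).tolist(),np.round(-np.array(m['R']).T@m['t'],3),np.round(m['R'],2).tolist())
E
```

```text
top [[462.3, 0.0, 255.9], [0.0, 462.3, 194.8], [0.0, 0.0, 1.0]] [ 0.403 -0.007  1.365] [[-0.02, -1.0, 0.0], [-1.0, 0.02, -0.08], [0.08, -0.0, -1.0]]
side [[404.0, 0.0, 258.9], [0.0, 404.0, 190.1], [0.0, 0.0, 1.0]] [ 0.254 -0.785  0.763] [[0.95, -0.31, 0.01], [-0.18, -0.59, -0.78], [0.25, 0.74, -0.62]]
```

View pics/top0.png

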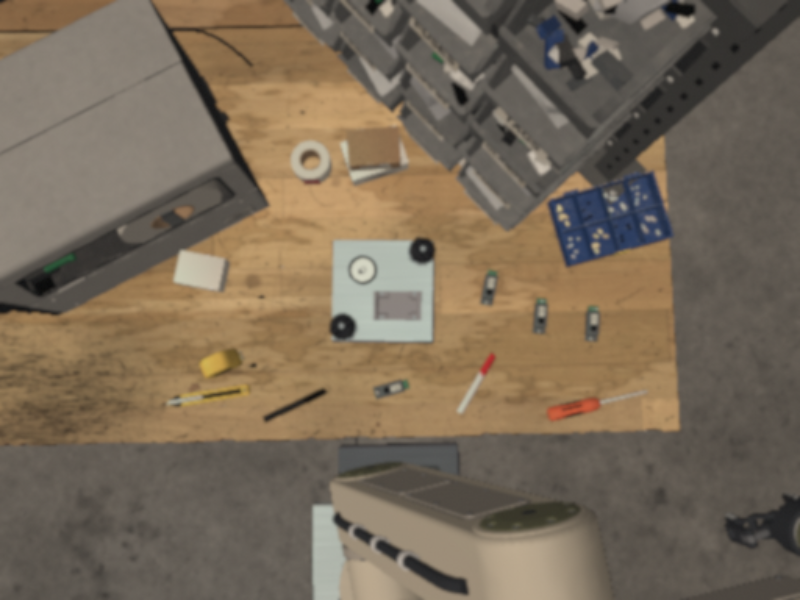

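View pics/side0.png

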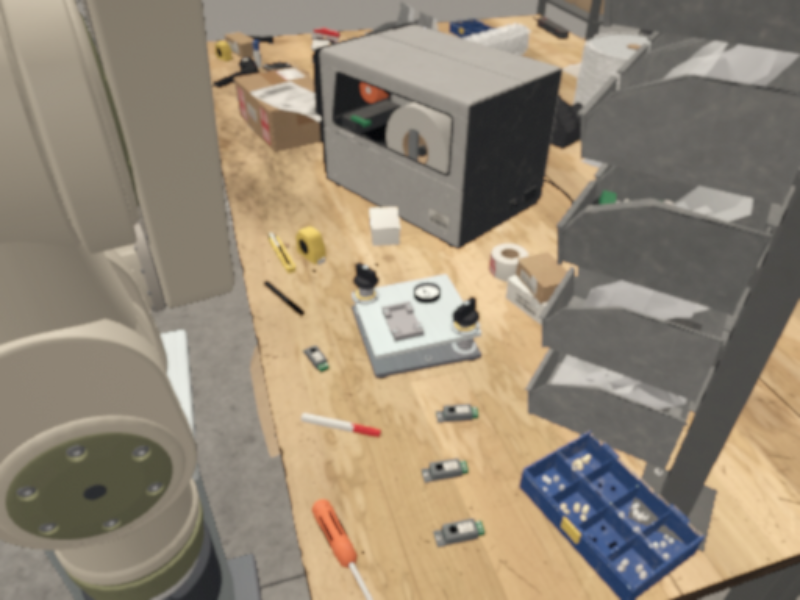

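The top view shows four module look-alikes, at (490,287), (540,315), (593,323) and (391,388) in the 800-wide picture. The farthest right is (593,323), which is (460,531) in the side view, with its green end towards +x. The fixture is at about (383,290), with the pivot and dial upper left, the front knob at (342,326) and the side knob at (422,250).

Run:
```python
from h import *
im,d=load('top');si,sd=load('side')
f=lambda i,x0,y0,w,h,W,H:cv2.resize(i[y0:y0+h,x0:x0+w],(W,H),interpolation=cv2.INTER_CUBIC)
a=f(im,205,147,80,80,400,400);b=f(im,365,190,30,40,300,400)
c=f(si,220,160,100,80,500,200*2)
top=np.hstack([a,b]);
top=np.hstack([top,np.zeros((400,100,3),np.uint8)])
g=f(si,220,165,96,24*3,400,300)[:200]
e=f(si,275,325,40,30,267,200);o=np.zeros((200,800,3),np.uint8);
o[:,:267]=e
cv2.imwrite('pics/crop1.png',np.vstack([top,o]))
cv2.imwrite('pics/crop2.png',f(si,220,162,96,76,758,600))
# module: non-wood pixels near
C=cloud('top',d);
def mod(n,im,z,roi):
    x0,y0,x1,y1=roi;hsv=cv2.cvtColor(im,cv2.COLOR_BGR2HSV).astype(int)
    m=np.zeros(im.shape[:2],np.uint8);s=hsv[y0:y1,x0:x1]
    m[y0:y1,x0:x1]=((s[...,1]<75)|((s[...,0]>35)&(s[...,0]<95)))*255
    c=max(cv2.findContours(m,0,2)[0],key=cv2.contourArea)
    P=np.float32([pt(n,u,v,z)[:2] for u,v in c[:,0]])
    print(n,len(c),cv2.contourArea(c),cv2.minAreaRect(P*1000))
    g=(m>0)&(hsv[...,0]>45)&(hsv[...,0]<95)&(hsv[...,1]>80)
    v,u=np.nonzero(g); print('green',len(u),pt(n,u.mean(),v.mean(),.01))
mod('top',im,.014,(365,190,395,225)); mod('side',si,.008,(272,322,318,352))
print('depth heights module',np.round(C[198:216:3,372:388:3,2],3))
print('plate z',np.round(C[160:216:8,218:276:8,2],3))
```

```text
top 15 146.0 ((473.113525390625, -372.8431701660156), (23.46346092224121, 61.97458267211914), 87.4183578491211)
green 0 [nan nan nan]
side 38 355.5 ((472.60845947265625, -371.7338562011719), (29.614770889282227, 67.72657012939453), 86.5865478515625)
green 1 [ 0.49773533 -0.38419231  0.01      ]
depth heights module [[-0.001  0.001  0.012  0.015 -0.001  0.001]
 [-0.001  0.009  0.019  0.016  0.001  0.002]
 [ 0.001  0.013  0.015  0.011  0.002 -0.001]
 [-0.004  0.012  0.018  0.016  0.    -0.003]
 [ 0.002  0.009  0.017  0.019 -0.    -0.001]
 [ 0.001  0.013  0.017  0.02   0.004 -0.002]]
plate z [[0.054 0.059 0.062 1.365 0.06  0.059 0.091 0.093]
 [0.056 0.069 0.071 0.059 0.063 0.065 0.062 0.06 ]
 [0.06  0.068 0.071 0.062 0.056 0.061 0.065 0.06 ]
 [0.048 0.06  0.057 0.059 0.06  0.058 0.059 0.062]
 [0.058 0.054 0.057 0.06  0.059 0.059 0.073 0.061]
 [0.09  0.05  0.058 0.066 0.062 0.066 0.067 0.057]
 [0.115 0.091 0.05  0.056 0.054 0.055 0.059 0.059]]<stdin>:23: RuntimeWarning: Mean of empty slice.
  ret = ret.dtype.type(ret / rcount)
```

View pics/crop1.png

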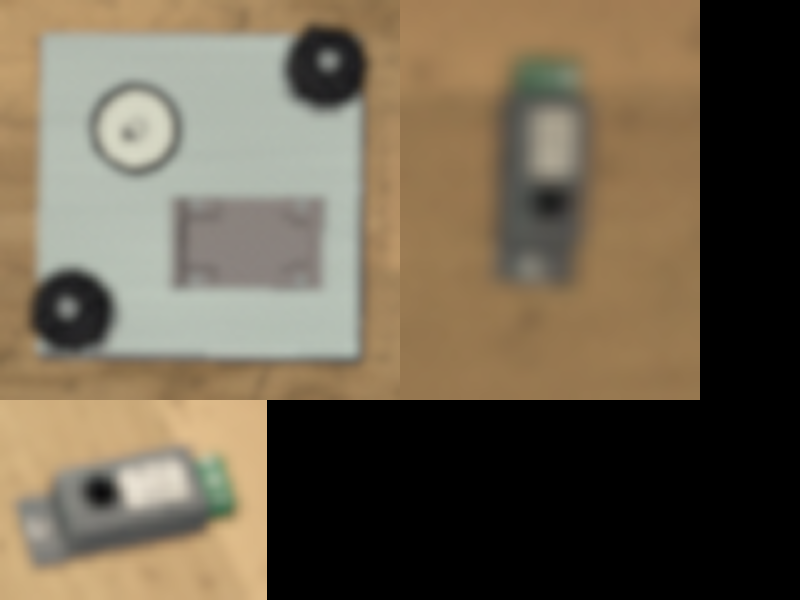

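View pics/crop2.png

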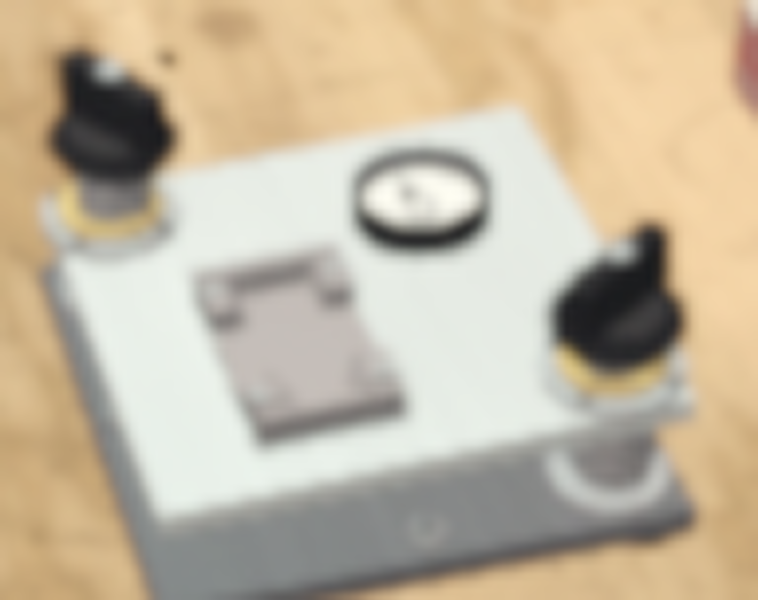

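Crops: the chosen module has its green terminal at the top of the view (towards +x), leaning slightly right. The nest lies with its long axis along y. The dial ball is near (133,130) in the crop, low towards the front-left, and both wings are visible on the knobs.

```bash
cat >> h.py <<'E'
def planefit(P,it=4,th=.008):
    m=np.ones(len(P),bool)
    for _ in range(it):
        A=np.c_[P[m,:2],np.ones(m.sum())];c=np.linalg.lstsq(A,P[m,2],rcond=None)[0]
        r=P[:,2]-np.c_[P[:,:2],np.ones(len(P))]@c;m=abs(r-np.median(r[m]))<th
    return c,m.sum()
def tilt(n,im,d,fc,half=.085):
    C=cloud(n,d);hsv=cv2.cvtColor(im,cv2.COLOR_BGR2HSV)
    L=(C-np.array([*fc,0]));ok=d>0
    pl=ok&(abs(L[...,0])<half)&(abs(L[...,1])<half)&(C[...,2]>.04)&(C[...,2]<.075)&(hsv[...,2]>140)&(hsv[...,1]<50)
    a,na=planefit(C[pl])
    be=ok&(abs(L[...,0])<.25)&(abs(L[...,1])<.25)&(abs(C[...,2])<.012)&~((abs(L[...,0])<.11)&(abs(L[...,1])<.11))
    b,nb=planefit(C[be])
    return a,na,b,nb
def wing(n,d,xy,z0=.1):
    C=cloud(n,d);s=(d>0)&(np.hypot(C[...,0]-xy[0],C[...,1]-xy[1])<.032)&(C[...,2]>z0)&(C[...,2]<.128)
    P=C[s];c=P[:,:2].mean(0);w,V=np.linalg.eigh(np.cov((P[:,:2]-c).T))
    return c,np.degrees(np.arctan2(V[1,1],V[0,1]))%180,np.sqrt(w)*1000,len(P)
E
python3 - <<'E'
from h import *
im,d=load('top');si,sd=load('side')
hsv=cv2.cvtColor(im,cv2.COLOR_BGR2HSV)
m=np.zeros(d.shape,np.uint8);m[145:230,203:290]=((hsv[145:230,203:290,1]<45)&(hsv[145:230,203:290,2]>140))*255
c=max(cv2.findContours(m,0,2)[0],key=cv2.contourArea)
r=cv2.minAreaRect(np.float32([pt('top',u,v,.057)[:2] for u,v in c[:,0]])*1000);print('plate',r)
fc=np.array(r[0])/1000
for n,i,dd in(('top',im,d),('side',si,sd)):
    a,na,b,nb=tilt(n,i,dd,fc);print(n,'plate',a.round(4),na,'bench',b.round(4),nb,'zc',a[:2]@fc+a[2])
# dark blobs for knobs
k=np.zeros(d.shape,np.uint8);k[145:230,203:290]=(hsv[145:230,203:290,2]<75)*255
for c in cv2.findContours(k,0,2)[0]:
    if cv2.contourArea(c)>30:
        (u,v),rr=cv2.minEnclosingCircle(c);p=pt('top',u,v,.095);print('dark',u,v,rr,p.round(4))
        for n,dd in(('top',d),('side',sd)):
            try:print(n,wing(n,dd,p[:2]))
            except Exception as e:print(e)
q=np.zeros(d.shape,np.uint8);roi=im[180:210,235:275].astype(int);cv2.imwrite
q[180:210,235:275]=(roi[...,2]-roi[...,1]>2)*255
c=max(cv2.findContours(q,0,2)[0],key=cv2.contourArea)
print('nest',cv2.minAreaRect(np.float32([pt('top',u,v,.07)[:2] for u,v in c[:,0]])*1000))
E
```

```text
plate ((538.620849609375, 17.518333435058594), (182.82139587402344, 182.95152282714844), 88.67906951904297)
top plate [ 0.0437 -0.0522  0.0345] 2443 bench [ 0.     -0.0004 -0.0003] 20216 zc 0.057133562915535674
side plate [ 0.0365 -0.051   0.0378] 1742 bench [-0.0004 -0.0003 -0.0014] 14183 zc 0.05653071764718891
dark 218.89999389648438 208.89999389648438 7.669523239135742 [0.4726 0.0897 0.095 ]
top (array([0.47410168, 0.09084886]), np.float64(120.80942263618755), array([ 3.95229411, 12.86458699]), 85)
side (array([0.47144443, 0.08617044]), np.float64(123.92916108442641), array([ 3.74470574, 13.51782334]), 101)
dark 269.6000061035156 159.60000610351562 7.779560565948486 [ 0.6062 -0.0532  0.095 ]
top (array([ 0.60469938, -0.05330393]), np.float64(29.1710388740116), array([ 3.82525092, 12.98407541]), 82)
side (array([ 0.60262081, -0.05711321]), np.float64(27.394794161559474), array([ 3.67911674, 13.90823636]), 111)
nest ((510.7770690917969, -7.667388916015625), (78.81555938720703, 45.13251876831055), 88.66376495361328)
```

```bash
cat >> h.py <<'E'
def turn(xy,theta,dyaw,z=.098):
    """grip wing lying at theta, turn by dyaw (deg, + ccw from above)"""
    best=None
    for y0 in(theta,theta-180,theta+180):
        q=robot.inverse_kinematics([*xy,.2],[180,0,y0])
        if q is None: continue
        q2=robot.inverse_kinematics([*xy,.2],[180,0,y0+1])
        s=np.sign((q2[5]-q[5]+180)%360-180); e=q[5]+s*dyaw
        print('opt',y0,np.round(q,1),s,e)
        if abs(e)<172 and (best is None or abs(q[5])<abs(best[1][5])): best=(y0,q,s)
    y0,q,s=best
    robot.move_joints(q);robot.command_gripper(.05)
    robot.line_to([*xy,z]);print('down',np.round(robot.current_position(),4),robot.current_wrist_force())
    robot.command_gripper(0.);print('gap',robot.current_finger_gap(),robot.current_wrist_force())
    n=max(1,int(np.ceil(abs(dyaw)/30)));
    j=np.array(robot.current_joint_positions());
    for k in range(1,n+1):
        t=j.copy();t[5]=j[5]+s*dyaw*k/n;robot.move_joints(t.tolist())
        print(k,'F',np.round(robot.current_wrist_force(),1),'T',np.round(robot.current_ft_torque(),2))
    robot.command_gripper(.05)
    p=robot.current_position();robot.line_to([p[0],p[1],.2])
    print('t',robot.current_time())
E
python3 - <<'E'
from h import *
print(robot.current_time())
turn((.4725,.0887),122.4,-86)
fc=(.5386,.0175)
for n in('top','side'):
    im,d=shot(n);a,na,b,nb=tilt(n,im,d,fc);print(n,a.round(4),na)
    print(wing(n,d,(.607,-.0541)))
E
```

```text
0.1
opt 122.4 [  1.1   8.3 -14.3  67.5   0.   58.7] -1.0 144.65321207970175
opt -57.599999999999994 [   1.1    8.3  -14.3   67.5    0.  -121.3] -1.0 -35.346787920298254
opt 302.4 [   1.1    8.3  -14.3   67.5    0.  -121.3] -1.0 -35.34678792029821
down [0.4731 0.0887 0.0987] [-0.24321727 -0.15526465 -0.09236567]
gap 0.011495047294249605 [ 4.63521272  4.51403405 -0.7224804 ]
1 F [-0.9 -0.2 -0.6] T [-0.16  0.64 -0.1 ]
2 F [-5.4  0.3  4.7] T [-0.    1.44 -0.13]
3 F [-7.2  1.7  5.8] T [ 0.2   1.56 -0.09]
t 7.225
top [ 0.0026 -0.05    0.0595] 1853
(array([ 0.60790221, -0.05311008]), np.float64(29.105428513443258), array([ 3.75792917, 13.14098382]), 84)
side [-0.001  -0.0491  0.0607] 1723
(array([ 0.60489339, -0.05767589]), np.float64(26.898567891458413), array([ 3.83147676, 13.66320503]), 110)
```

Run:
```python
from h import *
turn((.6066,-.0548),28.2,103)
p=robot.current_position();robot.move_pose([.473,-.372,.12],[180,0,-3.2])
fc=(.5386,.0175)
for n in('top','side'):
    im,d=shot(n);a,na,b,nb=tilt(n,im,d,fc);print(n,a.round(4),na,b.round(4))
print(robot.current_joint_positions(),robot.current_time())
im,_=load('top');si,_=load('side')
u,v=proj('side',[.473,-.372,.02]).astype(int);
f=lambda i,x0,y0,w,h,W,H:cv2.resize(i[max(y0,0):y0+h,x0:x0+w],(W,H),interpolation=cv2.INTER_CUBIC)
cv2.imwrite('pics/c3.png',np.hstack([f(im,205,147,80,80,400,400),f(si,u-50,v-60,100,100,400,400)]))
```

```text
opt 28.2 [-12.7  22.3   4.5  72.2   0.  139.1] -1.0 36.090455250030374
opt -151.8 [-12.7  22.3   4.5  72.2   0.  -40.9] -1.0 -143.90954474996963
opt 208.2 [-12.7  22.3   4.5  72.2   0.  -40.9] -1.0 -143.90954474996963
down [ 0.6072 -0.0549  0.0989] [ 0.15519451  0.08411312 -0.63891286]
gap 0.011560878877187649 [ 0.00957034 -1.27730861  2.0269623 ]
1 F [-0.2 -2.7  2.7] T [-0.61 -0.14  0.09]
2 F [ 0.9 -5.7  2.3] T [-1.   -0.48  0.17]
3 F [ 3.3 -4.7  2.1] T [-0.92 -0.67  0.09]
4 F [ 4.5 -4.   1.1] T [-0.46 -1.02  0.14]
t 14.8333
top [ 0.005  -0.0023  0.0537] 2394 [ 0.0002 -0.0005 -0.0004]
side [-0.0016  0.0015  0.0567] 1430 [-0.0006 -0.0002 -0.0012]
[-4.58137759e+01  2.38931125e+01 -4.60614844e+00  6.14982918e+01
  1.31986267e-03  1.37370555e+02] 18.9917
```

View pics/c3.png

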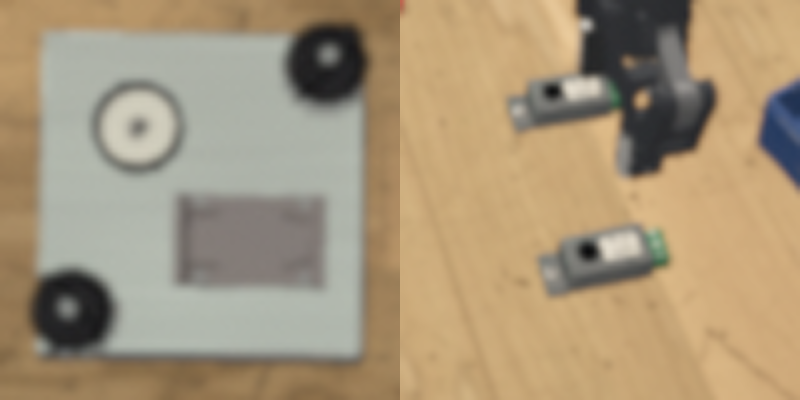

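The ball now sits at the dial centre, (138,127) against (138,126), so the plate is level. The gripper is over the correct module. Next I pick it and hover over the nest.

Run:
```python
from h import *
im,d=load('top')
q=np.zeros(d.shape,np.uint8);roi=im[180:210,235:275].astype(int)
q[180:210,235:275]=(roi[...,2]-roi[...,1]>2)*255
c=max(cv2.findContours(q,0,2)[0],key=cv2.contourArea)
r=cv2.minAreaRect(np.float32([pt('top',u,v,.07)[:2] for u,v in c[:,0]])*1000);print('nest',r)
N=np.array(r[0])/1000
robot.line_to([.473,-.372,.03]);robot.command_gripper(.05)
robot.line_to([.473,-.372,.003],rate=.06);print(robot.current_position(),robot.current_wrist_force())
robot.command_gripper(0.);print('gap',robot.current_finger_gap(),robot.current_gripper_force(),robot.current_wrist_force())
robot.line_to([.473,-.372,.15],rate=.2)
yaw=-3.2-87+3.2-1.3-3.0
yaw=-91.3
robot.move_pose([*N,.16],[180,0,yaw]);robot.line_to([*N,.095])
print('gap',robot.current_finger_gap(),robot.current_position(),robot.current_orientation(),robot.current_joint_positions(),robot.current_time())
f=lambda i,x0,y0,w,h,W,H:cv2.resize(i[max(y0,0):y0+h,x0:x0+w],(W,H),interpolation=cv2.INTER_CUBIC)
im,_=shot('top');si,_=shot('side')
cv2.imwrite('pics/c4.png',f(si,230,165,80,60,800,600))
```

```text
nest ((512.1565551757812, -9.115196228027344), (81.61555480957031, 47.9581413269043), 88.66363525390625)
[ 0.47277827 -0.37175809  0.00249643] [-0.23080111 -0.28790092 -0.03985668]
gap 0.02231319760528473 60.20822882652283 [-0.37180543  0.55277517  2.62156346]
gap 0.02218165477401424 [ 0.51235193 -0.0091974   0.09531678] [-1.79998700e+02 -7.91276850e-04 -9.13086358e+01] [-1.00096920e+01  1.59188640e+01 -2.00941356e+01  5.39855955e+01
 -5.85484663e-04 -9.87010563e+01] 25.8083
```

View pics/c4.png

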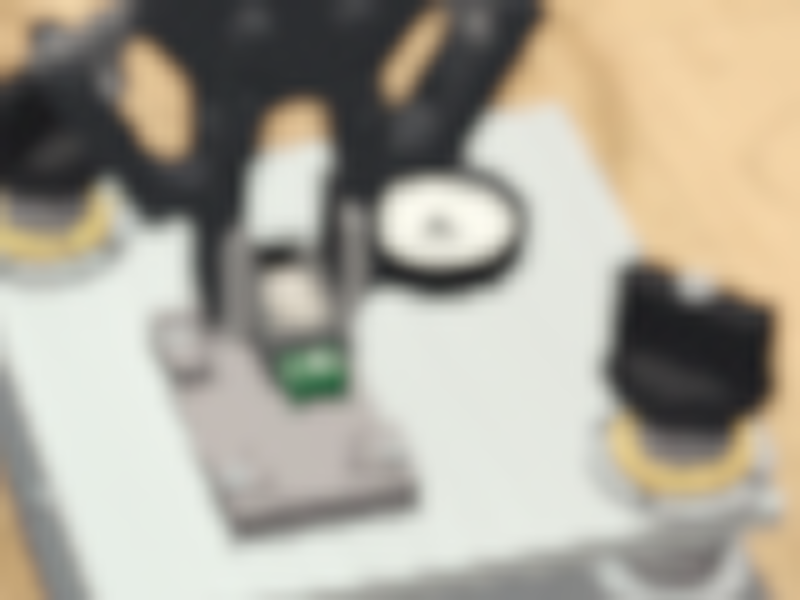

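The module is in the gripper with its green terminal facing the nest's -y end, and nothing is in the way. One numeric check of the relative offset in the side view before lowering.

Run:
```python
from h import *
si,_=load('side');hsv=cv2.cvtColor(si,cv2.COLOR_BGR2HSV).astype(int);s=si.astype(int)
N=np.array([.5122,-.0091]);a=np.radians(-1.32);R=np.array([[np.cos(a),-np.sin(a)],[np.sin(a),np.cos(a)]])
def box(x0,x1,y0,y1,z0,z1):
    P=[proj('side',[*(N+R@np.array([x,y])),z]) for x in(x0,x1) for y in(y0,y1) for z in(z0,z1)]
    m=np.zeros((3840,5120),np.uint8);cv2.fillConvexPoly(m,cv2.convexHull(np.int32(np.array(P)*10+5)),1);return cv2.resize(m[:],(512,384),interpolation=cv2.INTER_AREA)>0,np.array(P)
def st(m):
    v,u=np.nonzero(m);return len(u),u.mean().round(2),v.mean().round(2),u.min(),u.max(),v.min(),v.max()
g=np.zeros(si.shape[:2],bool);g[165:225,230:310]=((hsv[...,0]>45)&(hsv[...,0]<95)&(hsv[...,1]>90))[165:225,230:310]
print('green',st(g));print('pred',st(box(-.009,.009,-.033,-.024,.093,.103)[0]))
p=np.zeros(si.shape[:2],bool);p[165:225,230:310]=((s[...,2]-s[...,1]>2)&(s[...,2]-s[...,0]>3)&(s[...,2]-s[...,0]<30)&(s[...,2]<215)&(s[...,2]>90))[165:225,230:310]
c=max(cv2.findContours(np.uint8(p),0,2)[0],key=cv2.contourArea);M=np.zeros_like(p,np.uint8);cv2.drawContours(M,[c],-1,1,-1)
rows=slice(205,225)
print('nest',st(M));
for w,l in((.045,.079),(.0475,.0815)):
    m,P=box(-w/2,w/2,-l/2,l/2,.057,.07);print('prednest',st(m))
    for r in(200,205,208,211,213,215,217):
        f=lambda q:(np.nonzero(q[r])[0].min(),np.nonzero(q[r])[0].max()) if q[r].any() else None
        print(r,f(M),f(m))
for dx,dy in((.002,0),(0,.002)):print('shift px',proj('side',[N[0]+dx,N[1]+dy,.07])-proj('side',[*N,.07]))
```

```text
green (5, np.float64(261.0), np.float64(203.0), np.int64(259), np.int64(263), np.int64(203), np.int64(203))
pred (40, np.float64(261.45), np.float64(202.38), np.int64(258), np.int64(265), np.int64(200), np.int64(205))
nest (332, np.float64(257.43), np.float64(205.68), np.int64(246), np.int64(270), np.int64(191), np.int64(217))
prednest (424, np.float64(258.05), np.float64(205.9), np.int64(246), np.int64(270), np.int64(194), np.int64(218))
200 (np.int64(246), np.int64(255)) (np.int64(246), np.int64(265))
205 (np.int64(248), np.int64(266)) (np.int64(249), np.int64(267))
208 (np.int64(249), np.int64(268)) (np.int64(250), np.int64(268))
211 (np.int64(251), np.int64(269)) (np.int64(251), np.int64(270))
213 (np.int64(255), np.int64(270)) (np.int64(252), np.int64(270))
215 (np.int64(253), np.int64(269)) (np.int64(253), np.int64(270))
217 (np.int64(254), np.int64(257)) (np.int64(254), np.int64(262))
prednest (457, np.float64(258.21), np.float64(206.03), np.int64(246), np.int64(271), np.int64(194), np.int64(219))
200 (np.int64(246), np.int64(255)) (np.int64(246), np.int64(265))
205 (np.int64(248), np.int64(266)) (np.int64(248), np.int64(268))
208 (np.int64(249), np.int64(268)) (np.int64(249), np.int64(269))
211 (np.int64(251), np.int64(269)) (np.int64(251), np.int64(270))
213 (np.int64(255), np.int64(270)) (np.int64(252), np.int64(271))
215 (np.int64(253), np.int64(269)) (np.int64(252), np.int64(271))
217 (np.int64(254), np.int64(257)) (np.int64(253), np.int64(264))
shift px [ 0.71775777 -0.14224486]
shift px [-0.23009348 -0.46599723]
```

```bash
cat > ins.py <<'E'
from h import *
def descend(x,y,z0,z1,step=.002,lim=8):
    z=z0
    while z>z1:
        z=max(z-step,z1);robot.line_to([x,y,z],rate=.03)
        f=robot.current_wrist_force();print(round(z,4),np.round(robot.current_position(),4),np.round(f,1))
        if np.linalg.norm(f-F0)>lim: return False
    return True
F0=np.array(robot.current_wrist_force())
E
python3 - <<'E'
from ins import *
print('F0',F0)
x,y=.5113,-.0083
robot.line_to([x,y,.076])
print(descend(x,y,.076,.0635),robot.current_time())
E
```

```text
F0 [-1.01116258 -0.20995361 -0.32894295]
0.074 [ 0.5117 -0.0084  0.0746] [-0.4 -0.7  0.1]
0.072 [ 0.5113 -0.0083  0.072 ] [ 0.2  0.5 -0.9]
0.07 [ 0.5111 -0.0083  0.0698] [-1.  -0.1 -0.9]
0.068 [ 0.5113 -0.0083  0.0679] [ 0.4 -0.1 -0.9]
0.066 [ 0.5113 -0.0083  0.0659] [ 0.3  0.2 -0. ]
0.064 [ 0.5113 -0.0083  0.0639] [ 0.2  0.1 -0.8]
0.0635 [ 0.5113 -0.0083  0.0636] [-0.1  0.5  0.3]
True 27.9333
```

Run:
```python
from h import *
robot.command_gripper(.045);print(np.round(robot.current_wrist_force(),1))
p=robot.current_position();robot.line_to([p[0],p[1],.2])
robot.move_pose([.40,-.30,.25],[180,0,-91.3]);robot.pause(1)
for n in('top','side'):
    im,d=shot(n);a,na,b,nb=tilt(n,im,d,(.5386,.0175));print(n,a.round(4),na)
    C=cloud(n,d);L=C-[.5113,-.0083,0];s=(abs(L[...,0])<.009)&(abs(L[...,1])<.018)
    print('top z',np.median(C[s][:,2]),'tab',np.median(C[(abs(L[...,0])<.009)&(L[...,1]>.025)&(L[...,1]<.032)][:,2]),'term',np.median(C[(abs(L[...,0])<.007)&(L[...,1]<-.026)&(L[...,1]>-.032)][:,2]))
im,_=load('top');si,_=load('side')
f=lambda i,x0,y0,w,h,W,H:cv2.resize(i[y0:y0+h,x0:x0+w],(W,H),interpolation=cv2.INTER_CUBIC)
cv2.imwrite('pics/c5.png',np.hstack([f(im,205,147,80,80,400,400),f(si,230,165,70,70,400,400)]))
print(robot.current_time())
```

```text
[-0.1 -0.5  0.1]
top [ 0.0054 -0.0012  0.0535] 2399
top z 0.07539575022730984 tab 0.06364596664633443 term 0.07055096675151892
side [ 0.0104 -0.0096  0.0497] 433
top z nan tab nan term 0.06796863227418613
31.6417
  return _methods._mean(a, axis=axis, dtype=dtype,
  ret = ret.dtype.type(ret / rcount)
```

View pics/c5.png

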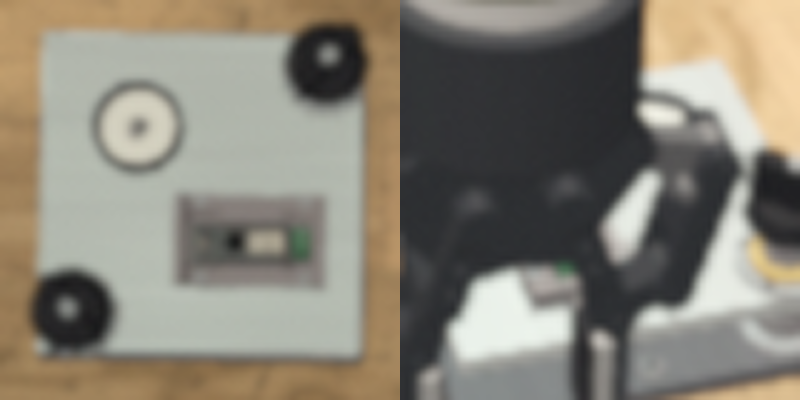

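The module lies in the nest with its green end in the narrow end, at heights of 75, 64 and 70 mm against the expected 77, 64 and 71 mm. The ball is in the ring. The arm blocks the side view, so I move it clear, recheck level there, and hand in if it's good.

Run:
```python
from h import *
robot.move_pose([.173,-.548,.231],[180,0,-91.3]);robot.pause(.5)
r={n:np.mean([tilt(n,*robot.camera(n),(.5386,.0175))[0][:2] for _ in range(5)],0) for n in('top','side')}
g=(r['top']+r['side'])/2;print(r,g,np.hypot(*g),robot.current_time())
if np.hypot(*g)<.007: print(robot.sign_off())
```

```text
{'top': array([ 0.00520239, -0.00232452]), 'side': array([ 0.00055062, -0.00106695])} [ 0.00287651 -0.00169573] 0.0033391316074352305 33.9167
the job is handed in; nothing more can be done
None
```

The module is seated flat in the nest with its terminal block in the narrow end, the plate measures about 0.003 rad off level (limit 0.012), and the job was handed in at about 34 s; the hand-in call returned no verdict.

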